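# Flip the round batch flag over to its other face

## Task

The spun batch is ready: with a fingertip, swing the round status paddle up and over its pivot, from the robot's right to its left, until it lies fully flat on the other side of its stand and shows its other face (the bar), then draw the hand clear. Turn it steadily with a light push and do not fling it. Do not lift, tip or shove its stand, and leave the square paddle, its stand and everything else on the bench as they are.

Things in the scene. Friction and masses are not known exactly. Their poses are not given: they have to be found in the camera images.
- round_stand: loose stand of the round paddle, 1.2 to 1.8 kg: grey foot plate 140 (x) x 80 (y) x 12 mm, two aluminium cheeks 40 mm wide (x), outer faces 22 mm either side of the middle, tops 110 mm up. Origin: centre of the foot's underside. Pivot axis along its y, 100 mm above the origin. At the start the paddle points to its -x (roughly the robot's right); turned over, to its +x (left)
- round_paddle (a joint): angle of the round paddle about its pivot, rad: 0 = lying level on the stand's -x side (stop), pi/2 = upright, pi = lying level on the +x side (stop), showing its other face. Friction of about 0.04 N m keeps it wherever it is left (about 1 N at the free edge moves it). Starts between 0 and 0.25
- round_edge (a point): middle of the free edge of the round paddle, 75 mm from the pivot axis. The paddle is a white plate 5 mm thick, its middle plane through the pivot: a 60 mm disc centred 45 mm from the pivot on a 24 mm wide neck. A raised ring is on the face that is up at the start, a raised bar on the other face. Under the level paddle there are 85 mm of free space above the foot plate
- square_stand: loose stand just like round_stand, but with a square-cornered paddle; same origin and axes. To be left alone
- square_paddle (a joint): angle of the square-cornered paddle about its pivot, rad: 0 = lying level on the stand's -x side (stop), pi/2 = upright, pi = lying level on the +x side (stop), showing its other face. Friction of about 0.04 N m keeps it wherever it is left (about 1 N at the free edge moves it). Starts between 0 and 0.25. To be left alone
- square_edge (a point): middle of the free edge of the square-cornered paddle (60 mm wide, 5 mm thick plate, 75 mm from the pivot axis to this edge)
- tube_rack: grey sample-tube rack, 60 x 150 x 51 mm with capped tubes up to 97 mm high; origin at the centre of its underside. Bystander
- specimen_cup: lidded specimen jar, 48 mm across, 45 mm high, standing between the two flag stands; origin at the centre of its underside. Bystander
- dish: flat clear dish, 70 mm across, 14 mm high; origin at the centre of its underside. Bystander
- tube_block: aluminium block 90 x 60 x 35 mm with three orange-capped tubes, 49 mm high in all; origin at the centre of its underside. Bystander
- slide_box: flat blue slide box 75 x 50 x 25 mm; origin at the centre of its underside. Bystander
- tweezers: steel tweezers, 8 x 130 x 8 mm, lying along its y; origin at the centre of its underside. Bystander
Things that resemble listed ones, but are neither listed nor needed, are in the scene too. What is shaped like the round_stand but blue or yellow is not meant.

How it is judged:
At the end, for the whole second after the job is handed in: The round paddle lies at rest within 0.17 rad (10 degrees) of level on the other (left) side; its stand is at rest, upright within 0.05 rad and within 30 mm of where it stood; the square stand and its paddle's edge are within 20 mm, and each bystander within 30 mm, of where they were (value of joint round_paddle above 2.97 rad and velocity of joint round_paddle between -0.1 and 0.1 rad/s and distance of each of round_stand, tube_rack, specimen_cup, dish, tube_block, slide_box, tweezers from where it was at the start of the episode below 0.03 m and angle between round_stand's own z axis and vertical below 0.05 rad and linear speed of round_stand below 0.01 m/s and distance of each of square_stand, square_edge from where it was at the start of the episode below 0.02 m); the robot touches nothing.
It fails at once if the round paddle is flung (faster than 7 rad/s) (velocity of joint round_paddle above 7 rad/s).
It fails at once if the paddle is gripped or pushed hard (over 50 N) (contact force between the fingers and round_paddle above 50 N).
It fails at once if the round stand is lifted (10 mm), tipped (0.2 rad) or shoved (30 mm) (height (world z) of round_stand above 0.01 m or angle between round_stand's own z axis and vertical above 0.2 rad or distance of round_stand from where it was at the start of the episode above 0.03 m).
It fails at once if the square stand or its paddle is moved over 20 mm (distance of any of square_stand, square_edge from where it was at the start of the episode above 0.02 m).
It fails at once if a bystander is moved over 30 mm (distance of any of tube_rack, specimen_cup, dish, tube_block, slide_box, tweezers from where it was at the start of the episode above 0.03 m).
It also fails if it takes over 45 s, if anything falls off the work surface, if the arm or the gripper's body presses on something with over 40 N, if the wrist force passes 120 N, or if a joint passes its speed limit or range.

## Robot

A 7-joint arm with a two-finger parallel gripper is mounted at the origin on the work surface. World frame = base frame: x ahead of the robot, y to its left, z up, the work surface at z = 0. Lengths are in m, angles in rad, forces in N, time in s.
With the tool pointing down it reaches from about 0.425 to 0.875 m from the base axis. Payload 4.7 kg.
Tool frame: the origin (TCP) lies at the very end of the fingers, on their centre line; the grasp point (between the pads) lies 19 mm behind it; x points along the fingers, y is the direction in which the jaws open and shut, and the axes are right-handed (so a half turn about x gives the same grasp; the last joint's range is limited). The gripper opens to 87 mm and grips with 3 to 60 N. Pads are 19 mm wide; open, the fingers measure 117 mm over their backs; the gripper's body (75 mm by 190 mm) begins 51 mm behind the grasp point.
Start: joints at [1.148, 0.321, -0.07, 1.45, 0.023, 1.371, -0.057], TCP at [0.275, -0.589, 0.223] pointing down, gripper open.
Joint ranges: [-2.86, 2.86], [-0.3, 2.09], [-1.38, 1.24], [0.06, 2.45], [-1.56, 4.7], [0.09, 2.05], [-2.69, 2.69]. Speed limits (rad/s): [2.57, 2.57, 3.14, 3.14, 3.14, 3.14, 3.14].

## Interface

Orientations are given as a unit quaternion [x, y, z, w].
In Python, from station import * gives the robot as it stands.
- The arm moves only by the shell command python3 -m handwheel 'ROWS' [OPENING] [FORCE]. ROWS is text: rows parted by semicolons, each of 4 numbers parted by spaces: the shift along the tool's x, y, z normalised to -1 to 1, where 1 is 0.5 m, then the turn about the tool's x normalised to -1 to 1, where 1 is pi rad. In form: dx dy dz twist; .... A call has exactly 8 rows; each row is the pose to reach, as a shift and turn from the pose commanded when the call began, along the tool's axes at that moment, turning the shorter way round; what a row does not reach only later rows make up. A row lasts 1/10 s, in which the tool goes at most 50 mm and 8.59 degrees, less where a joint would pass 70% of its speed; a pose out of reach is approached as far as the arm can. A call with a number of a shift or a turn outside -1 to 1 is refused whole. A call with a gripper value outside its range is refused whole. OPENING is the closure, from -1 (fully open) to 1 (shut), set as the call begins (- or left out, the last holds). The fingers move at their own pace and stop on an object; FORCE is the grip in N (left out, the last holds). Time passes only in rows, so rows that repeat a pose let the fingers close, or fill a call up. It gives the time, the measured TCP pose, the force and the opening at its end, in the units of the state.
- observe(): the state, without advancing time (a new reading comes with each control period).
- get_image(name): name is "scene" or "side" or "wrist"; returns (picture, depth): 420x560x3 uint8, red, green, blue; 420x560 float32, m along the optical axis (not along the pixel's ray), 0 where there is no reading.
- get_calibration(name): a dict with "K" (3x3 intrinsics, pixels), "pose" (4x4, takes a point from camera to world coordinates); the wrist camera has in their place "hand_eye" (4x4, takes a point from camera to tool coordinates, whose origin is the TCP and whose axes are the tool frame's). Camera axes: x right, y down, z forward; pixel columns grow to the right and rows downward; lengths in m; the calibration is good to about 2 mm. A picture is of the moment at which its call begins: read the wrist's pose just before it. get_calibration takes no time and is no camera call.
- sign_off(): hands the job in, once; it reports no verdict.
Trained networks look in the newest picture that a camera, given by its name, has taken for a name from the list of things; names that differ only in an ending like _2 or _b are one class to them, and where a whole thing is asked for, a point or a joint stands for the part that bears it (a point fixed in the world has none). Each returns a list of dicts, best first, with "score" (0 to 1); they miss things now and then, are a little off and sometimes report something else, mostly with a low value. They report only what shows in the picture. A call takes as long as a camera call. They do not tell look-alikes from the thing itself.
- cut_out(camera, label): "region" (420x560 bool, what is visible of it).
- spot_point(camera, label): "position" ([x, y, z] in m, in the coordinates of the camera as it stood for that picture, good to about 4 mm: a listed point, or the origin of a listed thing).
The state is a dict: "time_s": time; "qpos": joint angles; "joint_vel": joint speeds; "tau": joint torques, N m; "ee_pos": TCP position; "tool_rot": TCP orientation; "contact_force": force on the tool from outside, world axes, zero at the start; "moment": the same for the moment, N m; "grip_width": finger opening in m.
Only numpy, scipy, OpenCV 4.12 (cv2) and the standard library are available. Lean on these libraries where they do the work, as an engineer would, in place of code of your own. Each camera call takes 0.05 s, during which the arm holds its last target.

## Working session

There is one attempt and no reset: what is moved stays moved. The work goes in short steps, Python scripts to look and compute and a shell command to move; the robot and the scene stay as the last step left them, time stands still between calls to the robot, and variables do not carry over. Pictures are saved under pics/ and viewed, and the job is handed in when it is done.

```bash
mkdir -p pics; ls; python3 - <<'E'
from station import *
import cv2
print(observe())
for n in ["scene","side","wrist"]:
    p,d=get_image(n); cv2.imwrite(f"pics/{n}0.png",p[:,:,::-1])
    c=get_calibration(n); print(n,{k:(v.tolist() if hasattr(v,'tolist') else v) for k,v in c.items()})
E
```

```text
pics
{'time_s': 0.0, 'qpos': array([ 1.14811437,  0.32180151, -0.07006593,  1.45170612,  0.02258742,
        1.37080217, -0.05689901]), 'joint_vel': array([-3.94860098e-04,  7.18254189e-04,  7.65154069e-04, -2.62578729e-04,
        1.13949750e-03, -5.74012549e-04, -5.86303785e-05]), 'tau': array([-9.28969166e-04, -4.91285312e+01, -4.04507238e-01, -3.12526023e+01,
       -6.41303463e-02,  4.35921131e-02,  1.64976359e-04]), 'ee_pos': array([ 0.27467278, -0.58848376,  0.2214597 ]), 'tool_rot': array([-0.69012958, -0.1538635 ,  0.69049016, -0.15254681]), 'contact_force': array([-0.6101403 ,  0.16677454,  0.50708869]), 'moment': array([-0.01808145, -0.0220165 ,  0.04023158]), 'grip_width': 0.08719694267293637}
scene {'K': [[432.7538139385455, 0.0, 273.47304733545445], [0.0, 432.7538139385455, 205.90028764413046], [0.0, 0.0, 1.0]], 'pose': [[0.08862792405734848, 0.575921562826312, -0.8126865598427128, 1.3966312137968924], [0.9960342680386957, -0.0448543088235226, 0.07683637076660692, -0.08866964572056073], [0.00779922880189496, -0.8162735108109671, -0.5776129565534633, 0.7165958242880437],
[... 161 characters left out ...]
17457895043344, -0.13188072733916223, 0.13704991261217356, 0.3276247006320312], [-0.1897186581183277, 0.7301297981819921, -0.6564429210285571, 0.9332395398146948], [-0.013492055154495633, -0.670460999285728, -0.7418220897792752, 1.1022181124832986], [0.0, 0.0, 0.0, 1.0]]}
wrist {'K': [[339.46017456542285, 0.0, 279.41692807011316], [0.0, 339.46017456542285, 214.03582985059208], [0.0, 0.0, 1.0]], 'hand_eye': [[-0.0003150875742422959, -0.28746190710952946, 0.957792019532827, -0.161733288000178], [0.9999997997603647, 0.00043507601255110204, 0.0004595520556431583, 0.0007324375840258579], [-0.0005488160430431056, 0.9577919725440455, 0.2874617124612168, -0.07985648504649002], [0.0, 0.0, 0.0, 1.0]]}
```

View pics/scene0.png

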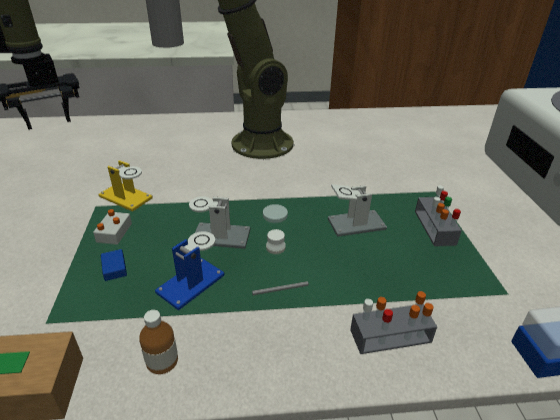

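View pics/side0.png

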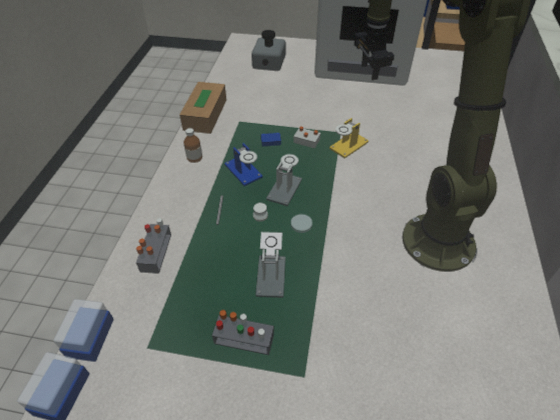

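```bash
cat > h.py <<'E'
from station import *
import numpy as np, cv2
from scipy.spatial.transform import Rotation as R
def pose():
    o=observe(); T=np.eye(4); T[:3,:3]=R.from_quat(o["tool_rot"]).as_matrix(); T[:3,3]=o["ee_pos"]; return T
def cam(n):
    c=get_calibration(n)
    return np.array(c["K"]), (np.array(c["pose"]) if "pose" in c else pose()@np.array(c["hand_eye"]))
def world(n,d,T=None):
    K,P=cam(n)
    if T is not None: P=T
    v,u=np.indices(d.shape); x=np.stack([(u-K[0,2])/K[0,0]*d,(v-K[1,2])/K[1,1]*d,d],-1)
    return x@P[:3,:3].T+P[:3,3]
E
python3 - <<'E'
from h import *
for n in ["scene","side"]:
    get_image(n); K,P=cam(n)
    for l in ["round_stand","round_edge","square_stand","square_edge","specimen_cup"]:
        for r in spot_point(n,l):
            p=np.array(r["position"]); uv=K@p; print(n,l,round(r["score"],2),(P[:3,:3]@p+P[:3,3]).round(3),(uv[:2]/uv[2]).round())
E
```

```text
scene round_stand 0.92 [ 0.52  -0.14   0.003] [222. 237.]
scene round_stand 0.86 [ 0.312 -0.424 -0.   ] [125. 198.]
scene round_stand 0.57 [ 0.679 -0.211 -0.   ] [190. 283.]
scene round_edge 0.92 [ 0.629 -0.16   0.099] [210. 235.]
scene round_edge 0.73 [ 0.498 -0.218  0.101] [188. 202.]
scene square_edge 0.65 [0.5   0.147 0.118] [333. 191.]
scene specimen_cup 0.68 [ 0.572 -0.005  0.003] [275. 247.]
side round_stand 0.72 [ 0.517 -0.139 -0.002] [284. 190.]
side round_stand 0.6 [ 0.316 -0.421  0.001] [348. 145.]
side round_stand 0.56 [ 0.678 -0.207 -0.001] [244. 171.]
side round_edge 0.71 [ 0.502 -0.21   0.098] [292. 156.]
side round_edge 0.65 [ 0.627 -0.153  0.099] [253. 162.]
side round_edge 0.64 [ 0.356 -0.36   0.097] [339. 134.]
side square_stand 0.54 [ 0.714 -0.011 -0.002] [220. 209.]
side square_edge 0.89 [0.5   0.148 0.119] [272. 231.]
side specimen_cup 0.8 [ 0.578 -0.005 -0.003] [259. 216.]
side specimen_cup 0.26 [ 0.43   0.003 -0.001] [303. 223.]
```

```bash
python3 - <<'E'
from h import *
ims=[]
p,d=get_image("scene"); c=p[180:260,170:270]; ims.append(cv2.resize(c,(500,400),interpolation=cv2.INTER_CUBIC))
X=world("scene",d)
p2,d2=get_image("side"); c=p2[140:210,240:310]; ims.append(cv2.resize(c,(300,400)[::1],interpolation=cv2.INTER_CUBIC))
cv2.imwrite("pics/crop.png",np.hstack(ims)[:,:,::-1])
X2=world("side",d2)
for n,Y in (("scene",X),("side",X2)):
    c=np.array([.519,-.14])
    r=np.linalg.norm(Y[...,:2]-c,axis=-1)<.12
    for lo,hi in((.006,.018),(.085,.125)):
        m=r&(Y[...,2]>lo)&(Y[...,2]<hi); q=Y[m]
        # exclude blue
        (cx,cy),(w,h),a=cv2.minAreaRect(q[:,:2].astype(np.float32)*1000)
        print(n,lo,m.sum(),cx,cy,w,h,a,q[:,2].mean())
    m=r&(Y[...,2]>.085)&(Y[...,2]<.125); q=Y[m]
    np.save(f"{n}_q.npy",np.c_[q,(p if n=="scene" else p2)[m]])
T=pose(); print(T.round(4))
E
```

```text
scene 0.006 721 514.1373901367188 -138.3451385498047 157.52976989746094 220.63946533203125 39.900428771972656 0.012841017840668028
scene 0.085 666 554.5255737304688 -180.2206573486328 97.20829010009766 149.50401306152344 74.50065612792969 0.10278964732782772
side 0.006 520 557.4007568359375 -146.4572296142578 142.07362365722656 161.80801391601562 77.51358032226562 0.01020897694909987
side 0.085 330 556.9716186523438 -175.67361450195312 98.73982238769531 146.16627502441406 74.0867691040039 0.10056936867792418
[[-0.000e+00  4.230e-01 -9.061e-01  2.749e-01]
 [-2.000e-04 -9.061e-01 -4.230e-01 -5.890e-01]
 [-1.000e+00  1.000e-04  1.000e-04  2.226e-01]
 [ 0.000e+00  0.000e+00  0.000e+00  1.000e+00]]
```

View pics/crop.png

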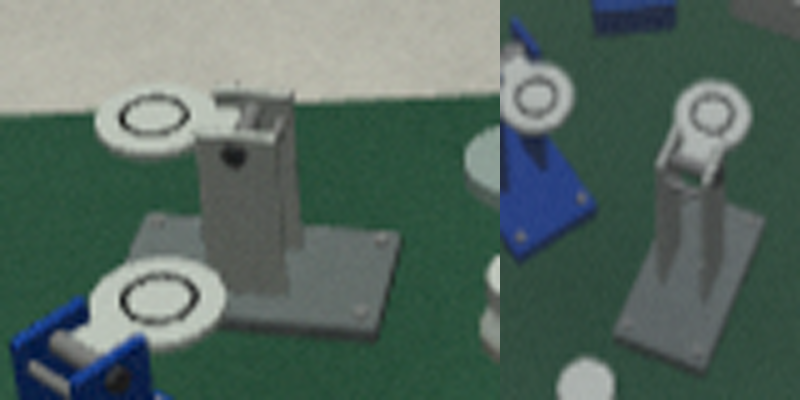

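Candidates in the scene picture: the yellow stand (130,172), the blue stand (202,240), the grey round paddle (200,204) and the grey square paddle (347,190). I chose the grey round one at (200,204), and the crop confirms it: grey stand, round disc, ring side up. Next I measure its axes.

```bash
python3 - <<'E'
from h import *
for n in ("scene","side"):
    q=np.load(f"{n}_q.npy"); q=q[q[:,0]<.56]
    w=q[(q[:,3:].min(1)>150)&(q[:,1]<-.165)]
    if len(w)<10: print("few",len(w)); continue
    (cx,cy),r=cv2.minEnclosingCircle(w[:,:2].astype(np.float32)*1000)
    print(n,"disc",len(w),cx,cy,r,"mean",w[:,:3].mean(0).round(4))
    g=w[:,:3]-w[:,:3].mean(0); 
    A=np.c_[g[:,:2],np.ones(len(g))]; s=np.linalg.lstsq(A,g[:,2],rcond=None)[0]; print(" slope",s.round(3))
    # foot plate via cut_out
    p,d=get_image(n); X=world(n,d)
    for c in cut_out(n,"round_stand"):
        m=c["region"]&(d>0); Y=X[m]; 
        if abs(np.median(Y[:,0])-.515)>.05 or abs(np.median(Y[:,1])+.14)>.06: continue
        F=Y[(Y[:,2]<.02)]; print(" foot",c["score"],len(F),cv2.minAreaRect(F[:,:2].astype(np.float32)*1000))
        C=Y[(Y[:,2]>.03)&(Y[:,2]<.09)]; print(" cheeks",len(C),cv2.minAreaRect(C[:,:2].astype(np.float32)*1000))
E
```

```text
scene disc 179 507.2575378417969 -187.33302307128906 31.459627151489258 mean [ 0.5064 -0.1888  0.104 ]
 slope [ 0.001  0.002 -0.   ]
 foot 0.65 734 ((470.5928955078125, -155.1597900390625), (244.4590301513672, 117.7154769897461), 31.863426208496094)
 cheeks 376 ((518.2459106445312, -141.54151916503906), (40.63676834106445, 47.05014419555664), 77.13500213623047)
side disc 83 510.1542663574219 -186.02261352539062 29.201255798339844 mean [ 0.5083 -0.1875  0.1004]
 slope [0.016 0.006 0.   ]
 foot 0.57 542 ((516.3328857421875, -149.29737854003906), (170.1389617919922, 81.12071228027344), 79.34495544433594)
 cheeks 140 ((517.4425048828125, -134.2384796142578), (44.71904754638672, 44.94618606567383), 73.482666015625)
```

```bash
python3 -m handwheel '-0.03 -0.04 -0.06 -0.03; -0.06 -0.1 -0.15 -0.07; -0.09 -0.16 -0.23 -0.11; -0.114 -0.22 -0.32 -0.15; -0.114 -0.28 -0.4 -0.19; -0.114 -0.34 -0.48 -0.23; -0.114 -0.39 -0.56 -0.27; -0.114 -0.44 -0.63 -0.289' -1 5; python3 - <<'E'
from h import *
T=pose();print(T.round(4)); d=np.array([.508,-.187,.28])-T[:3,3]; print((T[:3,:3].T@d/.5).round(3))
E
```

```text
time_s: 1.85
ee_pos: [0.4664, -0.2577, 0.28]
tool_rot: [0.552, 0.441, -0.552, 0.442]
contact_force: [0.7, 0.1, -0.2]
grip_width: 0.0874
[[ 9.000e-04  9.754e-01 -2.206e-01  4.664e-01]
 [-1.000e-03 -2.206e-01 -9.754e-01 -2.577e-01]
 [-1.000e+00  1.100e-03  8.000e-04  2.800e-01]
 [ 0.000e+00  0.000e+00  0.000e+00  1.000e+00]]
[-0.     0.05  -0.156]
```

```bash
python3 - <<'E'
from h import *
K,P=cam("wrist"); p,d=get_image("wrist"); cv2.imwrite("pics/w1.png",p[:,:,::-1])
X=world("wrist",d,P); np.save("w1X.npy",X)
m=(np.linalg.norm(X[...,:2]-[.512,-.165],axis=-1)<.085)&(X[...,2]>.085)&(X[...,2]<.13)&(p.min(-1)>130)&(X[...,1]<-.16)
q=X[m]; print(m.sum(), cv2.minEnclosingCircle(q[:,:2].astype(np.float32)*1000), q.mean(0))
for l in("round_stand","round_edge"):
    for r in spot_point("wrist",l):
        x=np.array(r["position"]); print(l,r["score"],(P[:3,:3]@x+P[:3,3]).round(4))
m=(np.linalg.norm(X[...,:2]-[.518,-.143],axis=-1)<.09)&(abs(X[...,2]-.012)<.005)&(p.max(-1)<150)
q=X[m];print(m.sum(),cv2.minAreaRect(q[:,:2].astype(np.float32)*1000))
E
```

```text
2854 ((511.2829895019531, -184.22732543945312), 33.98024368286133) [ 0.50826002 -0.18613924  0.10253016]
round_stand 0.76 [ 0.5189 -0.1394 -0.0037]
round_stand 0.73 [ 0.3152 -0.4249 -0.0068]
round_stand 0.68 [ 0.6835 -0.212  -0.0049]
round_edge 0.97 [ 0.6295 -0.1609  0.1054]
round_edge 0.83 [ 0.5018 -0.2176  0.1027]
3728 ((517.0646362304688, -142.5833282470703), (140.0878143310547, 80.15641021728516), 78.02986145019531)
```

View pics/w1.png

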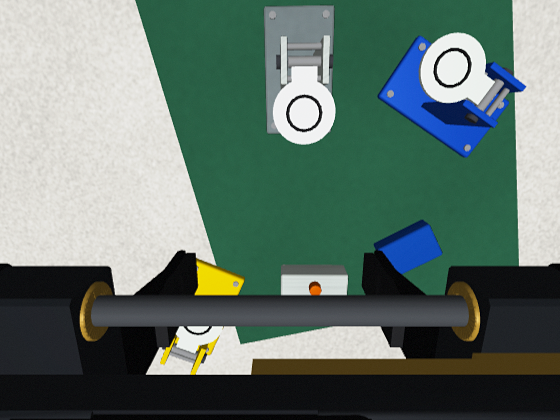

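The wrist view shows the grey stand at (298,70), with its disc at (304,113) and the ring side up. The foot rectangle measures 140x80 mm, as listed, and is centred at (0.517,-0.143) with a yaw of 78°. The blue disc is about 50 mm clear of the open finger.

The tool can't tilt, so I'll start the lift with a very light pinch on the rim.

```bash
python3 -m handwheel '0 0.02 -0.06 -0.002; 0 0.04 -0.12 -0.004; 0 0.05 -0.157 -0.004; 0.08 0.05 -0.157 -0.004; 0.16 0.05 -0.157 -0.004; 0.22 0.05 -0.157 -0.004; 0.26 0.05 -0.157 -0.004; 0.26 0.05 -0.157 -0.004'; python3 - <<'E'
from h import *
T=pose();print(T.round(4)); d=np.array([.508,-.1866,.088])-T[:3,3]; print((T[:3,:3].T@d/.5).round(3))
p,d=get_image("wrist"); cv2.imwrite("pics/w2.png",p[:,:,::-1])
E
```

```text
time_s: 2.8
ee_pos: [0.5047, -0.1893, 0.1463]
tool_rot: [-0.55, -0.445, 0.552, -0.441]
contact_force: [-0.2, 1.1, 0.8]
grip_width: 0.087
[[-6.000e-03  9.768e-01 -2.141e-01  5.047e-01]
 [ 2.000e-03 -2.141e-01 -9.768e-01 -1.893e-01]
 [-1.000e+00 -6.300e-03 -7.000e-04  1.463e-01]
 [ 0.000e+00  0.000e+00  0.000e+00  1.000e+00]]
[ 0.117  0.006 -0.007]
```

View pics/w2.png

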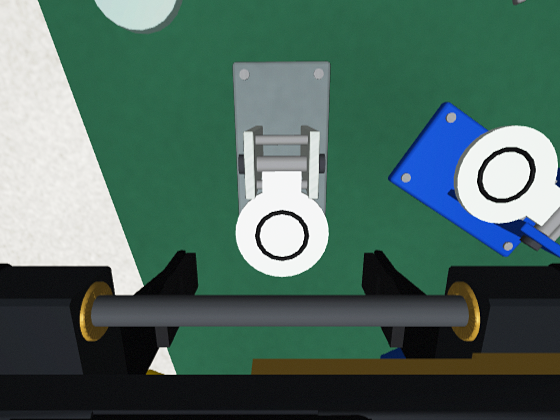

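Disc centre (282,234) lies midway between the fingers (196 and 363). I'll descend and pinch at 5 N.

```bash
python3 -m handwheel '0.03 0.005 -0.006 0; 0.06 0.006 -0.006 0; 0.09 0.006 -0.006 0; 0.115 0.006 -0.006 0; 0.115 0.006 -0.006 0; 0.115 0.006 -0.006 0; 0.115 0.006 -0.006 0; 0.115 0.006 -0.006 0' -1 5; python3 -m handwheel '0 0 0 0; 0 0 0 0; 0 0 0 0; 0 0 0 0; 0 0 0 0; 0 0 0 0; 0 0 0 0; 0 0 0 0' 1 5; python3 - <<'E'
from h import *
T=pose();print(T.round(4));print(observe()["contact_force"])
p,d=get_image("wrist"); cv2.imwrite("pics/w3.png",p[:,:,::-1])
E
```

```text
time_s: 3.65
ee_pos: [0.5117, -0.1865, 0.0928]
tool_rot: [0.551, 0.443, -0.55, 0.444]
contact_force: [-0.4, 0.5, -0.1]
grip_width: 0.0871
time_s: 4.45
ee_pos: [0.5071, -0.1856, 0.0914]
tool_rot: [-0.548, -0.446, 0.553, -0.441]
contact_force: [-8.3, 3.0, 7.1]
grip_width: 0.0593
[[-8.900e-03  9.772e-01 -2.123e-01  5.071e-01]
 [ 1.600e-03 -2.123e-01 -9.772e-01 -1.856e-01]
 [-1.000e+00 -9.000e-03  3.000e-04  9.140e-02]
 [ 0.000e+00  0.000e+00  0.000e+00  1.000e+00]]
[-8.3255069   3.0115285   7.07092249]
```

View pics/w3.png

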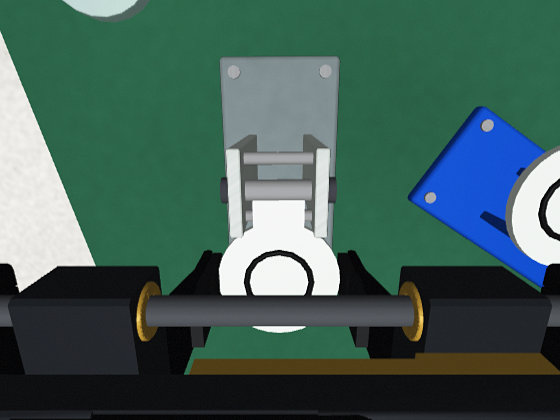

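Gripped: the width reads 59.3 mm against a 60 mm disc. I'll lift along the 45 mm arc to 40° first.

```bash
python3 -m handwheel '-0.008 0 0 0; -0.016 0 -0.001 0; -0.023 0 -0.003 0; -0.031 0 -0.005 0; -0.038 0 -0.008 0; -0.045 0 -0.012 0; -0.052 0 -0.016 0; -0.058 0 -0.021 0'; python3 - <<'E'
from h import *
p,d=get_image("wrist"); cv2.imwrite("pics/w4.png",p[:,:,::-1])
p,d=get_image("scene"); cv2.imwrite("pics/s4.png",cv2.resize(p[160:280,130:290,::-1],(640,480)))
E
```

```text
time_s: 5.3
ee_pos: [0.51, -0.1763, 0.1197]
tool_rot: [-0.549, -0.445, 0.552, -0.442]
contact_force: [-5.2, -0.6, -0.1]
grip_width: 0.0595
```

View pics/w4.png

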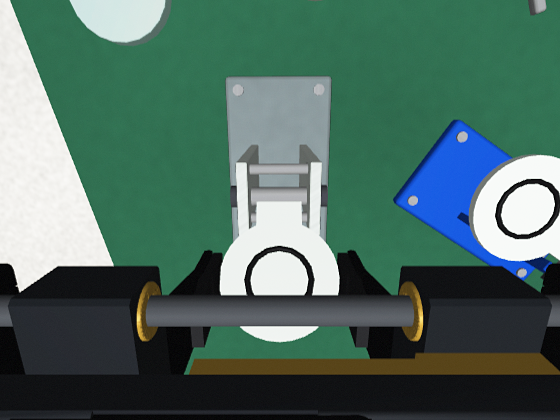

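View pics/s4.png

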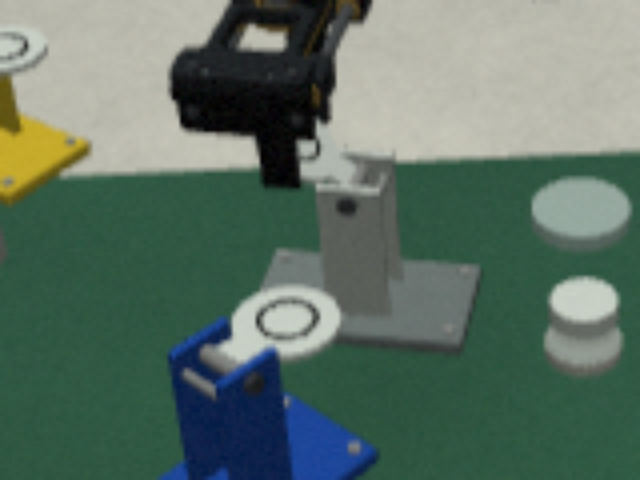

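The paddle follows to about 40° and the stand is unmoved. I'll continue to about 88°.

```bash
python3 -m handwheel '-0.007 0 -0.006 0; -0.013 0 -0.0135 0; -0.0185 0 -0.021 0; -0.023 0 -0.0295 0; -0.027 0 -0.038 0; -0.0295 0 -0.047 0; -0.031 0 -0.0565 0; -0.032 0 -0.066 0'; python3 - <<'E'
from h import *
p,d=get_image("wrist"); cv2.imwrite("pics/w5.png",p[:,:,::-1])
p,d=get_image("scene"); cv2.imwrite("pics/s5.png",cv2.resize(p[160:280,130:290,::-1],(640,480)))
E
```

```text
time_s: 6.2
ee_pos: [0.5177, -0.1445, 0.1367]
tool_rot: [-0.549, -0.445, 0.552, -0.443]
contact_force: [-5.6, -0.4, 3.6]
grip_width: 0.0595
```

View pics/w5.png

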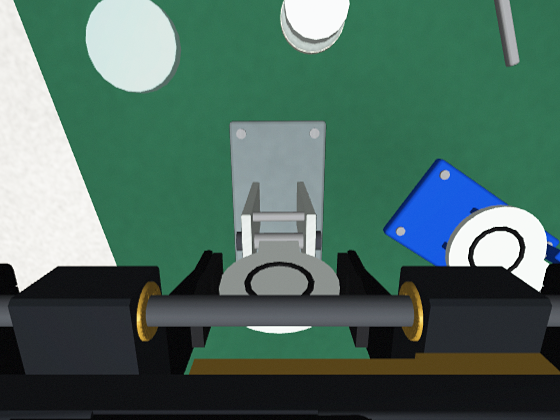

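View pics/s5.png

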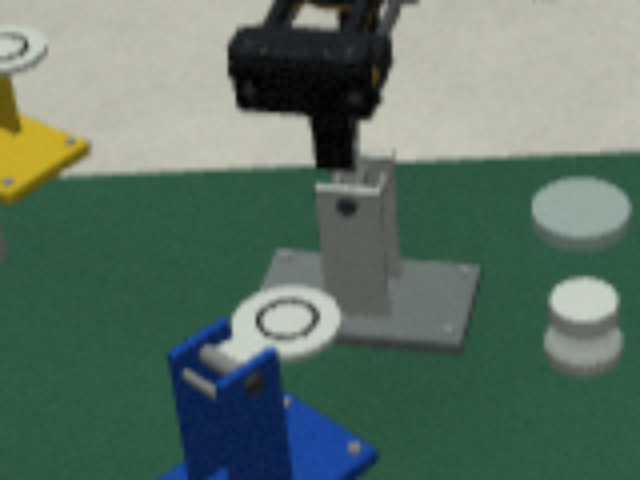

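```bash
python3 -m handwheel '0 0 -0.008 0; 0.001 0 -0.0157 0; 0.0022 0 -0.0234 0; 0.0043 0 -0.031 0; 0.007 0 -0.0383 0; 0.0104 0 -0.0454 0; 0.0144 0 -0.052 0; 0.019 0 -0.0586 0'; python3 - <<'E'
from h import *
p,d=get_image("wrist"); cv2.imwrite("pics/w6.png",p[:,:,::-1])
p,d=get_image("scene"); cv2.imwrite("pics/s6.png",cv2.resize(p[160:280,130:290,::-1],(640,480)))
E
```

```text
time_s: 7.1
ee_pos: [0.5243, -0.114, 0.1272]
tool_rot: [-0.549, -0.445, 0.552, -0.442]
contact_force: [-6.4, 2.6, 4.1]
grip_width: 0.0598
```

View pics/w6.png

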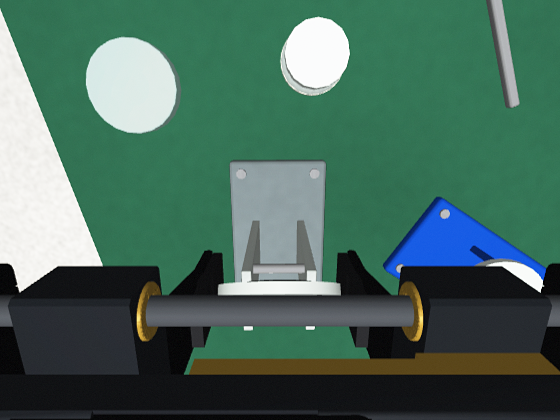

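View pics/s6.png

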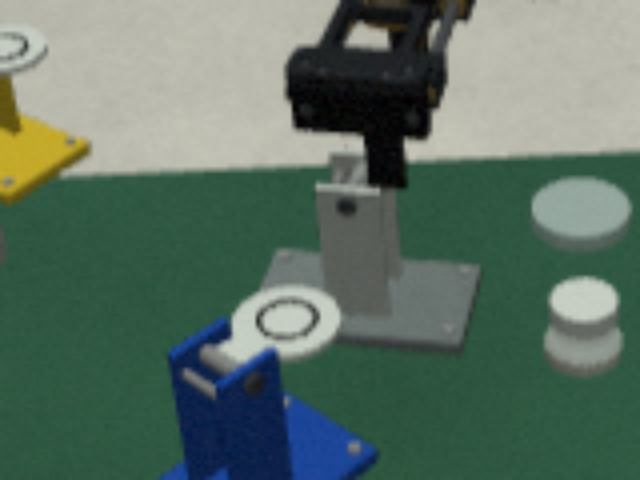

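The disc is edge-on at (280,290), past upright, and the stand is unmoved. I'll release, rise, and finish with the closed fingertips from above.

```bash
python3 -m handwheel '0 0 0 0; 0 0 0 0; 0 0 0 0; 0 0 0 0; -0.03 0 0 0; -0.08 0 0 0; -0.14 0 0 0; -0.18 0 0 0' -1; python3 -m handwheel '-0.01 0 -0.01 0; -0.01 0 -0.02 0; -0.01 0 -0.03 0; -0.01 0 -0.041 0; -0.01 0 -0.041 0; -0.01 0 -0.041 0; -0.01 0 -0.041 0; -0.01 0 -0.041 0' 1 5;  python3 - <<'E'
from h import *
K,P=cam("wrist")
p,d=get_image("wrist"); cv2.imwrite("pics/w7.png",p[:,:,::-1])
T=pose();e=T[:3,3]-[.517,-.1426,0];print(T[:3,3].round(4),"s,t",e[:2]@[.2075,.978],e[:2]@[-.978,.2075])
p,d=get_image("scene"); cv2.imwrite("pics/s7.png",cv2.resize(p[160:280,130:290,::-1],(640,480)))
E
```

```text
time_s: 8.0
ee_pos: [0.5278, -0.1152, 0.2212]
tool_rot: [0.551, 0.443, -0.55, 0.445]
contact_force: [0.9, -0.2, -0.1]
grip_width: 0.0868
time_s: 8.8
ee_pos: [0.5307, -0.0954, 0.2223]
tool_rot: [-0.55, -0.444, 0.551, -0.444]
contact_force: [0.7, 0.6, -0.0]
grip_width: 0.0309
[ 0.5308 -0.0954  0.2224] s,t 0.049020513183867166 -0.00367869396565489
```

View pics/w7.png

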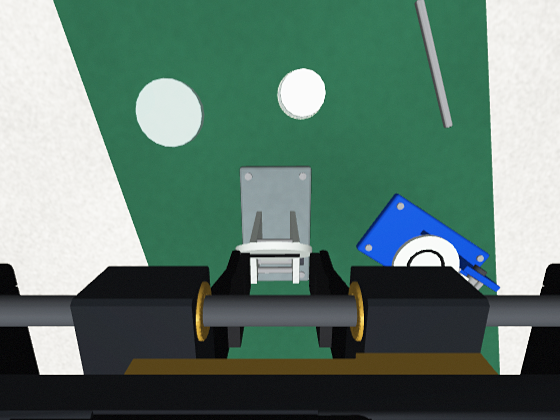

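View pics/s7.png

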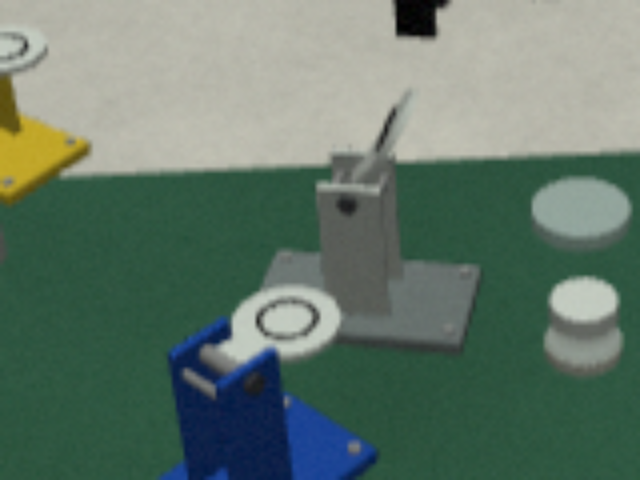

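The paddle stands at about 122° with its edge at s≈40 mm. I'll shift back to s≈33 mm so the tip lands on the upper face, finish closing, and go down to just above it.

```bash
python3 -m handwheel '0 0 0.016 0; 0 0 0.032 0; 0 0 0.032 0; 0.03 0 0.032 0; 0.06 0 0.032 0; 0.09 0 0.032 0; 0.1 0 0.032 0; 0.1 0 0.032 0' 1 5;  python3 - <<'E'
from h import *
T=pose();e=T[:3,3]-[.517,-.1426,0];print(T[:3,3].round(4),"s,t",e[:2]@[.2075,.978],e[:2]@[-.978,.2075])
p,d=get_image("scene"); cv2.imwrite("pics/s8.png",cv2.resize(p[160:280,130:290,::-1],(640,480)))
E
```

```text
time_s: 9.7
ee_pos: [0.5265, -0.1103, 0.1709]
tool_rot: [-0.55, -0.445, 0.551, -0.443]
contact_force: [-0.1, 0.5, 1.1]
grip_width: 0.0004
[ 0.5265 -0.1103  0.1709] s,t 0.033553901999497114 -0.002615365772562298
```

View pics/s8.png

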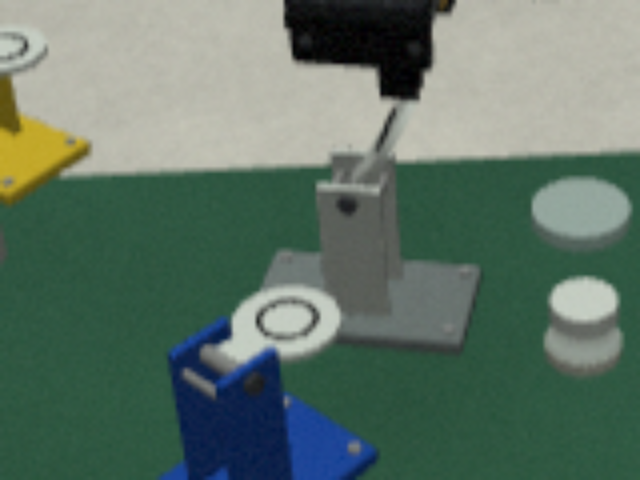

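```bash
python3 -m handwheel '0.01 0 0 0; 0.02 0 -0.002 0; 0.03 0 -0.004 0; 0.04 0 -0.008 0; 0.05 0 -0.012 0; 0.06 0 -0.016 0; 0.07 0 -0.02 0; 0.08 0 -0.024 0';  python3 - <<'E'
from h import *
T=pose();e=T[:3,3]-[.517,-.1426,0];print(T[:3,3].round(4),"s,t",e[:2]@[.2075,.978],e[:2]@[-.978,.2075])
p,d=get_image("scene"); cv2.imwrite("pics/s9.png",cv2.resize(p[160:280,130:290,::-1],(640,480)))
E
```

```text
time_s: 10.55
ee_pos: [0.5297, -0.0992, 0.1318]
tool_rot: [-0.55, -0.444, 0.551, -0.444]
contact_force: [-0.1, 0.8, 1.6]
grip_width: 0.0007
[ 0.5297 -0.0992  0.1318] s,t 0.045069377104308514 -0.0033923484049757625
```

View pics/s9.png

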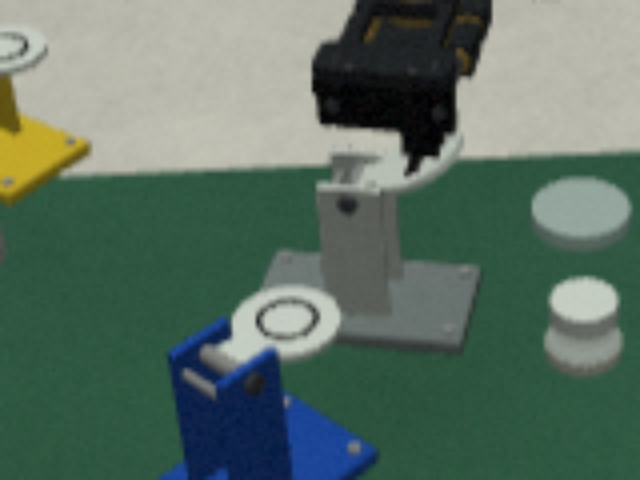

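```bash
python3 -m handwheel '0.01 0 -0.002 0; 0.02 0 -0.004 0; 0.03 0 -0.007 0; 0.038 0 -0.01 0; 0.046 0 -0.01 0; 0.051 0 -0.01 0; 0.055 0 -0.01 0; 0.057 0 -0.01 0';  python3 - <<'E'
from h import *
T=pose();e=T[:3,3]-[.517,-.1426,0];print(T[:3,3].round(4),"s,t",e[:2]@[.2075,.978],e[:2]@[-.978,.2075],observe()["contact_force"])
E
```

```text
time_s: 11.4
ee_pos: [0.531, -0.0941, 0.1039]
tool_rot: [-0.55, -0.444, 0.55, -0.444]
contact_force: [0.7, 0.3, 0.4]
grip_width: 0.0006
[ 0.531  -0.0941  0.1039] s,t 0.0503495331754684 -0.00360472287157977 [0.67585642 0.28678782 0.37040894]
```

```bash
python3 -m handwheel '0.002 0 0 0; 0.003 0 0 0; 0.004 0 0 0; 0.005 0 0 0; 0.006 0 0 0; 0.006 0 0 0; 0.006 0 0 0; 0.006 0 0 0'
```

```text
time_s: 12.2
ee_pos: [0.5312, -0.0942, 0.1027]
tool_rot: [-0.55, -0.444, 0.551, -0.444]
contact_force: [-4.9, 0.6, 10.9]
grip_width: 0.0005
```

The force rose to 11 N at z = 0.1027, which is the stop. I'll withdraw upward, move back to the right, and look.

```bash
python3 -m handwheel '-0.01 0 0 0; -0.04 0 0 0; -0.1 0 0 0; -0.18 0 0 0; -0.25 0 0 0; -0.3 0 0.06 0; -0.3 0 0.14 0; -0.3 0 0.22 0';  python3 - <<'E'
from h import *
K,P=cam("wrist")
p,d=get_image("wrist"); cv2.imwrite("pics/w10.png",p[:,:,::-1]); X=world("wrist",d,P)
m=(np.linalg.norm(X[...,:2]-[.518,-.143],axis=-1)<.1)&(abs(X[...,2]-.012)<.005)&(p.max(-1)<150)
q=X[m];print("foot",m.sum(),cv2.minAreaRect(q[:,:2].astype(np.float32)*1000))
p,d=get_image("scene"); cv2.imwrite("pics/s10.png",p[:,:,::-1]); Y=world("scene",d)
for n,Z,pp in(("wrist",X,cv2.imread("pics/w10.png")),("scene",Y,p)):
    e=Z[...,:2]-[.517,-.1426]; s=e@[.2075,.978]; t=e@[-.978,.2075]
    m=(s>.025)&(s<.073)&(abs(t)<.025)&(Z[...,2]>.07)&(Z[...,2]<.16)&(pp.min(-1)>120)
    print(n,m.sum(),np.polyfit(s[m],Z[...,2][m],1), s[m].max() if m.any() else 0)
E
```

```text
time_s: 13.0
ee_pos: [0.5083, -0.2026, 0.2535]
tool_rot: [0.551, 0.443, -0.55, 0.446]
contact_force: [-0.5, -1.3, -0.1]
grip_width: 0.0003
foot 478 ((545.3677978515625, -148.48541259765625), (139.6324462890625, 137.85479736328125), 77.97675323486328)
wrist 2833 [-0.00207759  0.10226009] 0.07290273885104985
scene 183 [-0.01033033  0.10418076] 0.07268024605124007
```

View pics/w10.png

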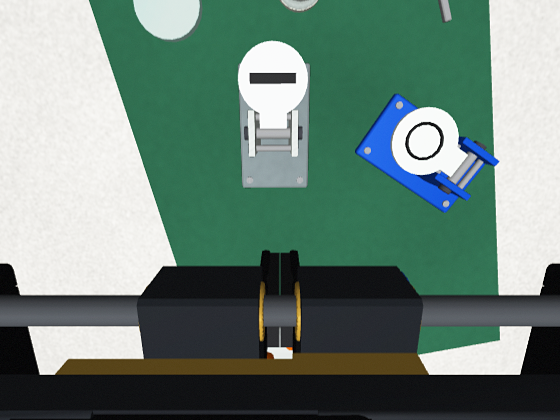

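View pics/s10.png

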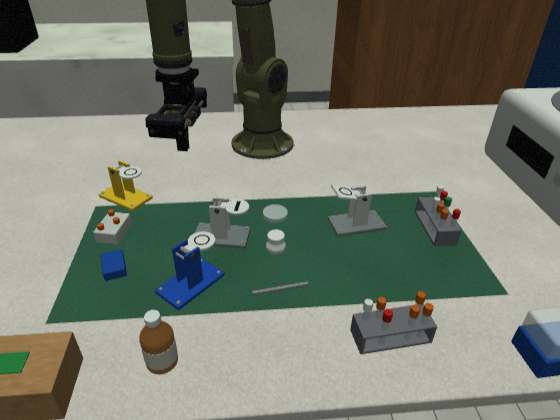

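The disc lies flat on the left at (237,207) in the scene view, showing the bar, and its slope is about 0. The stand and everything else are where they were. I'll let the arm settle, then hand in.

```bash
python3 -m handwheel '0 0 0 0; 0 0 0 0; 0 0 0 0; 0 0 0 0; 0 0 0 0; 0 0 0 0; 0 0 0 0; 0 0 0 0'; python3 - <<'E'
from h import *
K,P=cam("wrist");p,d=get_image("wrist");X=world("wrist",d,P)
m=(np.linalg.norm(X[...,:2]-[.518,-.143],axis=-1)<.1)&(X[...,0]<.58)&(abs(X[...,2]-.012)<.005)&(p.max(-1)<150)&(p.max(-1).astype(int)-p.min(-1)<25)
print("foot",cv2.minAreaRect(X[m][:,:2].astype(np.float32)*1000))
print(sign_off())
E
```

```text
time_s: 13.9
ee_pos: [0.5078, -0.2016, 0.251]
tool_rot: [-0.55, -0.444, 0.55, -0.444]
contact_force: [-0.4, -0.5, 1.0]
grip_width: 0.0004
foot ((517.1154174804688, -142.19908142089844), (138.60337829589844, 79.76789093017578), 78.18719482421875)
the job is handed in; nothing more can be done
None
```

The round paddle (on the grey stand) is turned over and lies flat on the robot's left, showing the bar. The hand is clear and the job was handed in at about 14 s.

**How it was turned:** The task asked for a fingertip push throughout, but the first part was a pinch. The tool always points straight down and cannot get under a level paddle. I pinched the disc's rim at 5 N and carried it along its arc to about 122°. I then let go and pushed it down the rest of the way from above with the closed fingertips. The wrist force never read above about 11 N between moves.

**Last checks:**
- **Paddle:** fitted slope to level was -0.002 in the wrist camera and -0.010 in the scene camera, against the 0.17 rad allowed.
- **Round stand:** its foot measured within about 0.5 mm and 0.2° of where it started. An earlier check of the foot was wrong because it picked up part of the blue stand. I repeated it with that filtered out.
- **Everything else:** the square paddle, its stand and the other things on the bench looked unchanged by eye in the scene picture; I did not measure them.

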